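Return three reagent bottles to their colour-coded docks

ROBOT

A 6-joint arm with a two-finger parallel gripper is mounted at the origin on the work surface. World frame = base frame: x ahead of the robot, y to its left, z up, the work surface at z = 0. Lengths are in m, angles in rad, forces in N, time in s.
With the tool pointing down it reaches from about 0.35 to 0.975 m from the base axis. Payload 4.9 kg.
Tool frame: the origin (TCP) lies at the very end of the fingers, on their centre line; the grasp point (between the pads) lies 19 mm behind it; z points along the fingers, y is the line along which they close (so a half turn about z gives the same grasp; the last joint's range is limited). The gripper opens to 85 mm and grips with 20 to 120 N. Pads are 22 mm wide; open, the fingers measure 114 mm over their backs; the gripper's body (76 mm by 85 mm) begins 54 mm behind the grasp point. The pads swing forward as they close: fully open they stand 13 mm farther back than shut.
Start: joints at [1.026, 0.053, 1.613, -0, 1.476, -0.119], TCP at [0.258, 0.569, 0.231] pointing down, gripper open.
Joint ranges: [-3.01, 3.01], [-1.01, 2.22], [0.06, 2.58], [-1.02, 4.17], [0.09, 2.62], [-3.14, 3.14]. Speed limits (rad/s): [2.57, 2.57, 3.14, 3.14, 3.14, 3.14].

INTERFACE

Orientations are given as a unit quaternion [w, x, y, z].
In Python, from plant import * gives the robot as it stands.
- The arm moves only by the tool jog_arm, never from a script. Its argument "moves" is a list that holds one entry, the list of rows, each a list of 7 numbers: the finger opening in cm, from 0 to 8.54, then the shift along the tool's x, y, z in cm, then the turn, a rotation vector about the tool's x, y, z in rad. A call has 1 to 20 rows; each row shifts and turns the commanded pose from where the row before left it, along the tool's axes as they then stand; what a row does not reach is not made up. A row lasts 1/12 s, in which the tool goes at most 41.7 mm and 7.16 degrees, less where a joint would pass 70% of its speed; a pose out of reach is approached as far as the arm can. A call is refused whole if a number of a shift passes 4.17 or a number of a turn 0.125, either way. A call with a gripper value outside its range is refused whole. The fingers move at their own pace and stop on an object; the grip force is fixed at half the most. Time passes only in rows, so rows that do not move let the fingers close. It gives the time, the measured TCP pose, the force, the opening and the grip force at its end, in the units of the state.
- state(): the state, without advancing time (a new reading comes with each control period).
- grab_frame(name): name is "side" or "top" or "wrist"; returns a dict with "color" (400x640x3 uint8, blue, green, red), "depth" (400x640 float32, m along the optical axis (not along the pixel's ray), 0 where there is no reading), "fx", "fy", "cx", "cy" (pixels), "R" (3x3) and "t" (3): a world point X has camera coordinates R X + t. Camera axes: x right, y down, z forward; pixel columns grow to the right and rows downward; lengths in m; the calibration is good to about 2 mm. A picture is of the moment at which its call begins.
- job_done(): hands the job in; it is judged then, once.
Trained networks look in a picture, given as the dict that the camera call returned (one of the last four; its "shot" number tells which), for a name from the list of things; names that differ only in an ending like _2 or _b are one class to them, and where a whole thing is asked for, a point or a joint stands for the part that bears it (a point fixed in the world has none). Each returns a list of dicts, best first, with "p" (0 to 1); they miss things now and then, are a little off and sometimes report something else, mostly with a low value. They report only what shows in the picture. A call takes as long as a camera call.
- recognise(name, picture): "rect" ([centre column, centre row, width, height] in pixels, round what is visible of it).
- regions_of(name, picture): "pixels" (400x640 bool, what is visible of it) and "rect" ([centre column, centre row, width, height] in pixels, round what is visible of it).
The state is a dict: "time": time; "joint_pos": joint angles; "joint_vel": joint speeds; "joint_efforts": joint torques, N m; "tool_pos": TCP position; "tool_rot": TCP orientation; "contact_force": force on the tool from outside, world axes, zero at the start; "ft_torque": the same for the moment, N m; "gripper_width": opening from 0.0 (shut) to 1.0 (fully open); "grasp_force": force on a finger pad.
Only numpy, scipy, OpenCV 4.12 (cv2) and the standard library are available. Lean on these libraries where they do the work, as an engineer would, in place of code of your own. Each camera call takes 0.05 s, during which the arm holds its last target. There are 200 camera calls.

TASK

The three reagent bottles beside the bioreactor all stand in one another's docks. Rearrange them so that each bottle stands upright and flat inside the rim of the dock that has the colour of its cap; the empty grey dock is free for parking a bottle on the way and must be empty again at the end. Lower the bottles into place rather than dropping them, do not tip them over, and leave the beaker, the vent filter and the clamp where they are.

Things in the scene. Friction and masses are not known exactly. Their poses are not given: they have to be found in the camera images.
- bottle_red: Closed white plastic bottle, red screw cap and red band; loose, about 0.12 kg. Body 46 mm in diameter up to 58 mm, shoulder to a 29 mm neck, cap 38 mm in diameter from 73 to 95 mm (full height). Origin: centre of its underside; z up along the bottle. Grip cap or body from above; its yaw does not matter. Starts upright in a coloured dock not its own.
- bottle_blue: Closed white plastic bottle, blue screw cap and blue band; loose, about 0.12 kg. Body 46 mm in diameter up to 58 mm, shoulder to a 29 mm neck, cap 38 mm in diameter from 73 to 95 mm (full height). Origin: centre of its underside; z up along the bottle. Grip cap or body from above; its yaw does not matter. Starts upright in a coloured dock not its own.
- bottle_yellow: Closed white plastic bottle, yellow screw cap and yellow band; loose, about 0.12 kg. Body 46 mm in diameter up to 58 mm, shoulder to a 29 mm neck, cap 38 mm in diameter from 73 to 95 mm (full height). Origin: centre of its underside; z up along the bottle. Grip cap or body from above; its yaw does not matter. Starts upright in a coloured dock not its own.
- dock_red: Fixed round dock: steel disc 92 mm in diameter carrying a red saucer 84 mm in diameter. Inside its rim a flat seat 70 mm in diameter, floor 12 mm above the bench; rim top 20 mm above the bench. Holds one bottle. Origin: centre of its underside, on the bench (z = 0); z up. Home of the bottle with the red cap.
- dock_blue: Fixed round dock: steel disc 92 mm in diameter carrying a blue saucer 84 mm in diameter. Inside its rim a flat seat 70 mm in diameter, floor 12 mm above the bench; rim top 20 mm above the bench. Holds one bottle. Origin: centre of its underside, on the bench (z = 0); z up. Home of the bottle with the blue cap.
- dock_yellow: Fixed round dock: steel disc 92 mm in diameter carrying a yellow saucer 84 mm in diameter. Inside its rim a flat seat 70 mm in diameter, floor 12 mm above the bench; rim top 20 mm above the bench. Holds one bottle. Origin: centre of its underside, on the bench (z = 0); z up. Home of the bottle with the yellow cap.
- dock_grey: Fixed round spare dock: steel disc 92 mm in diameter carrying a grey saucer 84 mm in diameter. Inside its rim a flat seat 70 mm in diameter, floor 12 mm above the bench; rim top 20 mm above the bench. Holds one bottle. Origin: centre of its underside, on the bench (z = 0); z up. Empty at the start.
- beaker: Bystander: small empty open green glass beaker, 50 mm in diameter, 60 mm high, loose, standing on the bench. Origin: centre of its underside.
- vent_filter: Bystander: white plastic disc filter lying flat, 62 mm in diameter, 12 mm thick, with a thin stub up to 38 mm high at its centre, loose. Origin: centre of its underside.
- clamp: Bystander: steel ring clamp lying flat, ring 52 mm outside, 12 mm high, with a lug reaching 40 mm out from its centre along x and beside it a bolt and brass wing nut reaching 43 mm along +y, loose. Origin: centre of the ring at its underside.

How it is judged:
By the outcome, as a careful person would: the job done as asked, in the order asked, and still so for the second after the job is handed in, with the robot touching nothing.
It also fails if it takes over 88 s, if anything falls off the work surface, if the arm or the gripper's body presses on something with over 40 N, if the wrist force passes 120 N, or if a joint passes its speed limit or range.

## Working session

There is one attempt and no reset: what is moved stays moved. The work goes in short steps, Python scripts to look and compute and a tool call to move; the robot and the scene stay as the last step left them, time stands still between calls to the robot, and variables do not carry over. Pictures are saved under pics/ and viewed, at most 14 in all, crops included, and the job is handed in when it is done.

Besides the shell and the picture viewer there is one more tool, called as name([rows], argument=value, ...), one row to a line, values as JSON. jog_arm: Moves the arm, as the interface text tells. Its arguments: {"type":"object","properties":{"moves":{"type":"array"}},"required":["moves"]}

```bash
mkdir -p pics; cat > h.py <<'E'
from plant import *
import numpy as np, cv2
def pts(f,m):
    v,u=np.nonzero(m&(f["depth"]>0)); z=f["depth"][v,u]
    c=np.c_[(u-f["cx"])/f["fx"]*z,(v-f["cy"])/f["fy"]*z,z]
    return (c-f["t"])@np.asarray(f["R"])
E
python3 - <<'E'
from h import *
s=state();print(s["time"],s["tool_pos"],s["tool_rot"])
for c in("side","top"):
    f=grab_frame(c);cv2.imwrite(f"pics/{c}0.png",f["color"])
    for n in["bottle_red","bottle_blue","bottle_yellow","dock_red","dock_blue","dock_yellow","dock_grey","beaker","vent_filter","clamp"]:
        for r in regions_of(n,f)[:2]:
            p=pts(f,r["pixels"])
            if len(p): 
                q=p[p[:,2]>np.percentile(p[:,2],99)-.006] 
                print(c,n,round(r["p"],2),np.round(r["rect"]),"mid",np.round((p.min(0)+p.max(0))/2,3),"ext",np.round(np.ptp(p,axis=0),3),"topmean",np.round(q.mean(0),3),"topmid",np.round((q.min(0)+q.max(0))/2,3),len(q))
E
```

```text
0.0 [0.25782787 0.56864761 0.23005345] [-3.24953499e-04  2.11271214e-01  9.77426932e-01 -9.80256364e-04]
side bottle_red 0.58 [347. 323.  30.  47.] mid [ 0.448 -0.231  0.061] ext [0.041 0.063 0.098] topmean [ 0.45  -0.24   0.107] topmid [ 0.45  -0.239  0.107] 450
side bottle_blue 0.82 [280. 235.  25.  46.] mid [0.476 0.01  0.055] ext [0.069 0.117 0.111] topmean [ 0.463 -0.026  0.107] topmid [ 0.464 -0.024  0.107] 289
side bottle_yellow 0.63 [367. 231.  23.  47.] mid [ 0.638 -0.101  0.055] ext [0.113 0.087 0.111] topmean [ 0.604 -0.122  0.107] topmid [ 0.605 -0.121  0.107] 276
side dock_red 0.81 [364. 249.  44.  39.] mid [ 0.599 -0.123  0.011] ext [0.087 0.086 0.024] topmean [ 0.591 -0.13   0.02 ] topmid [ 0.601 -0.121  0.02 ] 274
side dock_blue 0.8 [342. 338.  56.  52.] mid [ 0.449 -0.235  0.011] ext [0.09  0.092 0.024] topmean [ 0.439 -0.242  0.02 ] topmid [ 0.449 -0.235  0.02 ] 468
side dock_yellow 0.74 [281. 254.  48.  42.] mid [ 0.465 -0.019  0.028] ext [0.096 0.1   0.059] topmean [ 0.456 -0.033  0.02 ] topmid [ 0.463 -0.023  0.037] 325
side dock_yellow 0.38 [362. 248.  49.  41.]
[... 2213 characters left out ...]
052] ext [0.096 0.092 0.115] topmean [ 0.61  -0.132  0.106] topmid [ 0.608 -0.127  0.105] 15
top beaker 0.7 [173. 245.  28.  29.] mid [0.496 0.283 0.032] ext [0.048 0.05  0.065] topmean [0.497 0.284 0.059] topmid [0.496 0.283 0.06 ] 128
top beaker 0.6 [371. 188.  24.  26.] mid [ 0.611 -0.123  0.06 ] ext [0.058 0.043 0.102] topmean [ 0.605 -0.124  0.107] topmid [ 0.605 -0.124  0.108] 291
top vent_filter 0.61 [325. 127.  29.  29.] mid [ 0.747 -0.028  0.019] ext [0.06  0.059 0.043] topmean [ 0.746 -0.027  0.038] topmid [ 0.747 -0.027  0.037] 13
top clamp 0.54 [457. 159.  34.  34.] mid [ 0.674 -0.317  0.007] ext [0.069 0.066 0.019] topmean [ 0.67  -0.32   0.012] topmid [ 0.674 -0.316  0.013] 236
```

View pics/side0.png

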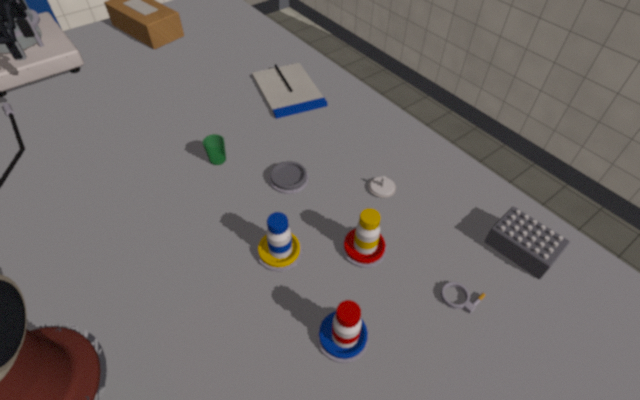

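View pics/top0.png

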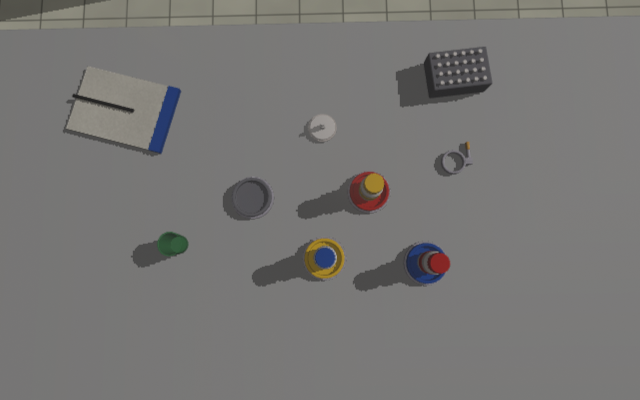

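The side view shows the blue bottle in the yellow dock (280,240), the yellow bottle in the red dock (367,235) and the red bottle in the blue dock (347,325). The grey dock (289,177) is empty. The top view agrees, and both views put the cap tops at z≈0.107 and the rims at 0.020. I'll move blue to grey, yellow home, red home, then blue home.

jog_arm([
  [[8.5,-2.17,-2.28,0.3,0,0,0],[8.5,-2.17,-2.28,0.3,0,0,0],[8.5,-2.17,-2.28,0.3,0,0,0],[8.5,-2.17,-2.28,0.3,0,0,0],[8.5,-2.17,-2.28,0.3,0,0,0],[8.5,-2.17,-2.28,0.3,0,0,0],[8.5,-2.17,-2.28,0.3,0,0,0],[8.5,-2.17,-2.28,0.3,0,0,0],[8.5,-2.17,-2.28,0.3,0,0,0],[8.5,-2.17,-2.28,0.3,0,0,0],[8.5,-2.17,-2.28,0.3,0,0,0],[8.5,-2.17,-2.28,0.3,0,0,0],[8.5,-2.17,-2.28,0.3,0,0,0],[8.5,-2.17,-2.28,0.3,0,0,0],[8.5,-2.17,-2.28,0.3,0,0,0],[8.5,-2.17,-2.28,0.3,0,0,0],[8.5,-2.17,-2.28,0.3,0,0,0],[8.5,-2.17,-2.28,0.3,0,0,0],[8.5,-2.17,-2.28,0.3,0,0,0],[8.5,-2.17,-2.28,0.3,0,0,0]],
])

```text
time: 2.77
tool_pos: [0.4654, -0.027, 0.1714]
tool_rot: [0.0, 0.211, 0.977, 0.0]
contact_force: [0.6, 0.2, 0.9]
gripper_width: 0.995
grasp_force: 0.0
```

```bash
cat >> h.py <<'E'
from scipy.spatial.transform import Rotation
def delta(w):
    s=state();q=s["tool_rot"];R=Rotation.from_quat([q[1],q[2],q[3],q[0]])
    print("t",round(s["time"],2),"tcp",np.round(s["tool_pos"],4),"R",np.round(R.as_rotvec(),4),"w",round(s["gripper_width"],3),"gf",round(s["grasp_force"],1),"F",np.round(s["contact_force"],1))
    print(" to",w,"tool cm",np.round(R.inv().apply(np.array(w)-s["tool_pos"])*100,2))
def circ(f,m,zlo,zhi,r):  # fit circle of known-ish ring at a height band
    from scipy.optimize import least_squares
    p=pts(f,m);p=p[(p[:,2]>zlo)&(p[:,2]<zhi)][:,:2];c0=(p.min(0)+p.max(0))/2
    return least_squares(lambda c:np.hypot(*(p-c).T)-r,c0,loss="soft_l1",f_scale=.002).x,len(p)
E
python3 - <<'E'
from h import *
delta([.465,-.026,.07])
f=grab_frame("wrist");cv2.imwrite("pics/w1.png",f["color"])
for n in["bottle_blue","dock_yellow"]:
    for r in regions_of(n,f)[:2]:
        p=pts(f,r["pixels"])
        if len(p):
            q=p[p[:,2]>np.percentile(p[:,2],99)-.006]
            print(n,round(r["p"],2),np.round(r["rect"]),np.round((p.min(0)+p.max(0))/2,3),"topmean",np.round(q.mean(0),4),"topmid",np.round((q.min(0)+q.max(0))/2,4),np.round(np.ptp(q,axis=0),3))
# dock rims from all points near known spots
for c in("side","top"):
    g=grab_frame(c);m=np.ones(g["depth"].shape,bool);P=pts(g,m)
    for n,x,y in(("yel",.463,-.025),("red",.602,-.122),("blu",.449,-.235),("gry",.594,.13)):
        k=P[(np.hypot(P[:,0]-x,P[:,1]-y)<.06)&(P[:,2]>.016)&(P[:,2]<.025)]
        print(c,n,np.round((k.min(0)+k.max(0))/2,4),np.round(np.ptp(k,axis=0),3),len(k))
E
```

```text
t 2.77 tcp [ 0.4654 -0.027   0.1714] R [6.6420e-01 3.0698e+00 2.0000e-04] w 0.995 gf 0.0 F [0.6 0.2 0.9]
 to [0.465, -0.026, 0.07] tool cm [ 0.08  0.07 10.14]
bottle_blue 0.74 [323. 200.  58.  82.] [ 0.484 -0.035  0.054] topmean [ 0.4646 -0.0247  0.1062] topmid [ 0.4655 -0.0252  0.1054] [0.039 0.039 0.007]
dock_yellow 0.62 [322. 172.  96.  78.] [ 0.464 -0.023  0.052] topmean [ 0.4655 -0.0165  0.0662] topmid [ 0.4629 -0.0245  0.0696] [0.03  0.045 0.072]
side yel [ 0.4627 -0.0234  0.0205] [0.083 0.082 0.009] 381
side red [ 0.6014 -0.1203  0.0204] [0.083 0.083 0.009] 366
side blu [ 0.4492 -0.235   0.0205] [0.083 0.083 0.009] 530
side gry [0.6029 0.1273 0.0199] [0.068 0.077 0.008] 171Traceback (most recent call last):
  File "<stdin>", line 15, in <module>
    return umr_minimum(a, axis, None, out, keepdims, initial, where)
ValueError: zero-size array to reduction operation minimum which has no identity
```

View pics/w1.png

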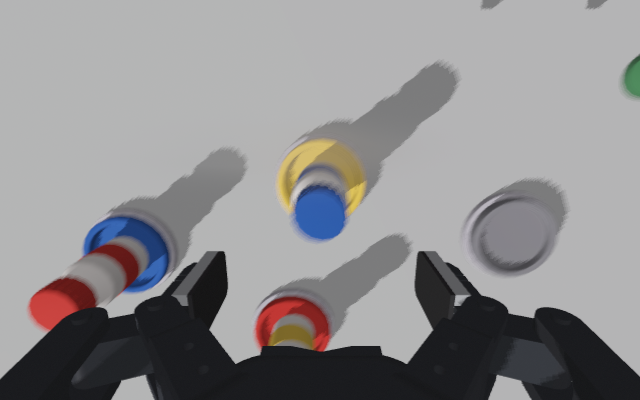

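The wrist view shows the blue cap at (320,213), centred between the open fingers, with its neighbours well clear of them. Descending now.

jog_arm([
  [[8.5,0.1,0.1,2,0,0,0],[8.5,0,0,2,0,0,0],[8.5,0,0,2,0,0,0],[8.5,0,0,2,0,0,0],[8.5,0,0,1.2,0,0,0],[8.5,0,0,0.9,0,0,0],[8.5,0,0,0,0,0,0],[3,0,0,0,0,0,0],[3,0,0,0,0,0,0],[3,0,0,0,0,0,0],[3,0,0,0,0,0,0],[3,0,0,0,0,0,0],[3,0,0,0,0,0,0],[3,0,0,0,0,0,0],[3,0,0,0,0,0,0]],
])

```text
time: 4.27
tool_pos: [0.4657, -0.0248, 0.0721]
tool_rot: [0.001, 0.211, 0.977, -0.001]
contact_force: [-1.5, -2.5, 5.9]
gripper_width: 0.432
grasp_force: 57.3
```

```bash
python3 - <<'E'
from h import *
delta([.594,.13,.12])
f=grab_frame("wrist");cv2.imwrite("pics/w2.png",f["color"])
E
```

```text
t 4.27 tcp [ 0.4657 -0.0248  0.0721] R [ 6.6330e-01  3.0679e+00 -1.7000e-03] w 0.432 gf 57.3 F [-1.5 -2.5  5.9]
 to [0.594, 0.13, 0.12] tool cm [-5.3  19.39 -4.79]
```

View pics/w2.png

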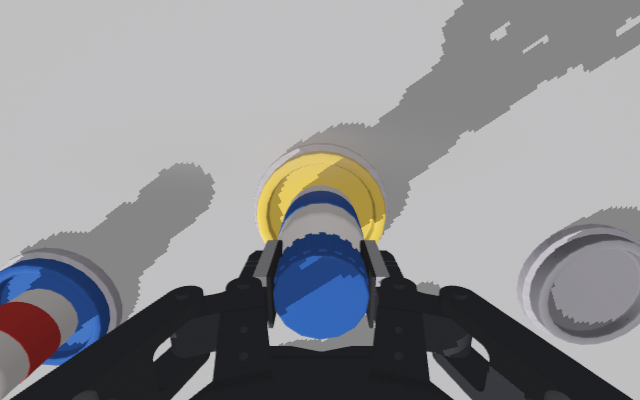

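The blue cap (322,290) is held squarely between the pads, at an opening of about 37 mm. I'll lift it and carry it to the grey dock.

jog_arm([
  [[3,0,0,-0.5,0,0,0],[3,0,0,-1,0,0,0],[3,0,0,-1.5,0,0,0],[3,0,0,-1.5,0,0,0],[3,0,0,-0.5,0,0,0],[3,-0.3,1,0,0,0,0],[3,-0.5,1.9,0,0,0,0],[3,-0.6,2.1,0,0,0,0],[3,-0.6,2.1,0,0,0,0],[3,-0.6,2.1,0,0,0,0],[3,-0.6,2.1,0,0,0,0],[3,-0.6,2.1,0,0,0,0],[3,-0.6,2.1,0,0,0,0],[3,-0.5,2,0,0,0,0],[3,-0.3,1.4,0,0,0,0],[3,-0.1,0.5,0,0,0,0],[3,0,0,0,0,0,0],[3,0,0,0,0,0,0]],
])

```text
time: 5.82
tool_pos: [0.5922, 0.1309, 0.1193]
tool_rot: [-0.001, 0.211, 0.977, -0.0]
contact_force: [-0.3, 1.4, -1.6]
gripper_width: 0.431
grasp_force: 56.5
```

```bash
python3 - <<'E'
from h import *
delta([.594,.13,.072])
f=grab_frame("wrist");cv2.imwrite("pics/w3.png",f["color"])
P=pts(f,np.ones(f["depth"].shape,bool))
k=P[(np.hypot(P[:,0]-.594,P[:,1]-.13)<.05)&(P[:,2]>.015)&(P[:,2]<.025)];print("gry rim",np.round((k.min(0)+k.max(0))/2,4),np.round(np.ptp(k,axis=0),3),len(k))
for c in ("side","top"):
  f=grab_frame(c)
  P=pts(f,np.ones(f["depth"].shape,bool))
  for n,x,y in(("yel",.463,-.025),("red",.602,-.122),("blu",.449,-.235)):
    k=P[(np.hypot(P[:,0]-x,P[:,1]-y)<.06)&(P[:,2]>.015)&(P[:,2]<.025)]
    if len(k):print(c,n,np.round((k.min(0)+k.max(0))/2,4),np.round(np.ptp(k,axis=0),3),len(k))
  k=P[(np.hypot(P[:,0]-.594,P[:,1]-.13)<.032)&(P[:,2]>.035)&(P[:,2]<.12)]
  if len(k):print(c,"blue bottle lowest..",np.round(np.percentile(k[:,2],[0,1,5]),3),np.round((k.min(0)+k.max(0))/2,3))
cv2.imwrite("pics/t3.png",f["color"])
E
```

```text
t 5.82 tcp [0.5922 0.1309 0.1193] R [-6.627e-01 -3.069e+00  1.200e-03] w 0.431 gf 56.5 F [-0.3  1.4 -1.6]
 to [0.594, 0.13, 0.072] tool cm [-0.2   0.    4.73]
gry rim [0.5923 0.1292 0.0184] [0.076 0.083 0.007] 1845
side yel [ 0.4625 -0.023   0.0196] [0.082 0.084 0.009] 461
side red [ 0.6018 -0.1214  0.0199] [0.082 0.084 0.01 ] 392
side blu [ 0.4498 -0.235   0.02  ] [0.084 0.084 0.01 ] 551
side blue bottle lowest.. [0.06  0.062 0.065] [0.589 0.127 0.09 ]
top yel [ 0.4629 -0.0274  0.0195] [0.081 0.081 0.009] 419
top red [ 0.6031 -0.1241  0.0199] [0.082 0.081 0.01 ] 366
top blu [ 0.4505 -0.2356  0.02  ] [0.082 0.076 0.01 ] 372
top blue bottle lowest.. [0.063 0.064 0.067] [0.589 0.112 0.084]
```

View pics/w3.png

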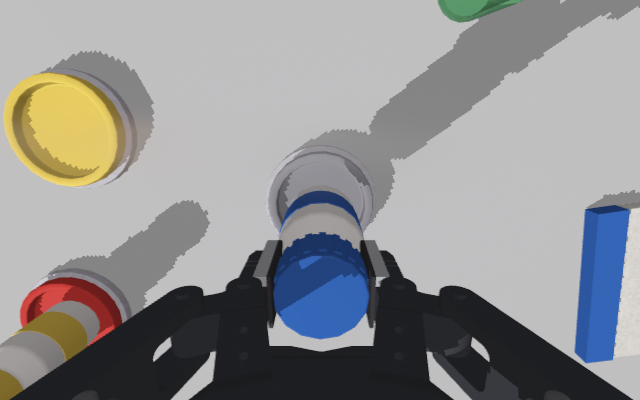

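The bottle hangs upright above the grey dock (320,195). Its bottom is at about 0.060, so it needs to come down about 4.7 cm. I'll lower it, release, and rise.

jog_arm([
  [[3,-0.1,0,1,0,0,0],[3,0,0,1.3,0,0,0],[3,0,0,1.2,0,0,0],[3,0,0,0.6,0,0,0],[3,0,0,0.3,0,0,0],[3,0,0,0.2,0,0,0],[3,0,0,0.1,0,0,0],[3,0,0,0,0,0,0],[3,0,0,0,0,0,0],[3,0,0,0,0,0,0],[3,0,0,0,0,0,0]],
])

```text
time: 6.88
tool_pos: [0.5942, 0.1304, 0.0739]
tool_rot: [0.0, 0.211, 0.977, 0.0]
contact_force: [-0.4, 0.9, -0.9]
gripper_width: 0.428
grasp_force: 56.5
```

```bash
python3 - <<'E'
from h import *
delta([.594,.13,.072])
f=grab_frame("side")
P=pts(f,np.ones(f["depth"].shape,bool))
k=P[(np.hypot(P[:,0]-.593,P[:,1]-.13)<.03)&(P[:,2]>.0)&(P[:,2]<.12)]
print(np.histogram(k[:,2],bins=np.arange(0,.12,.006)))
E
```

```text
t 6.88 tcp [0.5942 0.1304 0.0739] R [6.6350e-01 3.0697e+00 5.0000e-04] w 0.428 gf 56.5 F [-0.4  0.9 -0.9]
 to [0.594, 0.13, 0.072] tool cm [ 0.01 -0.05  0.19]
(array([ 0, 37, 91, 36, 39, 32, 41, 43, 36, 48, 40, 42, 52, 32, 21, 25, 27,
       20, 25]), array([0.   , 0.006, 0.012, 0.018, 0.024, 0.03 , 0.036, 0.042, 0.048,
       0.054, 0.06 , 0.066, 0.072, 0.078, 0.084, 0.09 , 0.096, 0.102,
       0.108, 0.114]))
```

jog_arm([
  [[3,0,0,0.1,0,0,0],[3,0,0,0.1,0,0,0],[3,0,0,0,0,0,0],[3,0,0,0,0,0,0]],
])

```text
time: 7.27
tool_pos: [0.5942, 0.1303, 0.0721]
tool_rot: [0.0, 0.211, 0.977, 0.0]
contact_force: [-2.1, -0.3, 4.0]
gripper_width: 0.436
grasp_force: 57.3
```

It has made contact (+4 N), so I'll release, rise and go over the yellow bottle.

jog_arm([
  [[5,0,0,0,0,0,0],[8.5,0,0,0,0,0,0],[8.5,0,0,0,0,0,0],[8.5,0,0,0,0,0,0],[8.5,0,0,0,0,0,0],[8.5,0,0,-1,0,0,0],[8.5,0,0,-2.5,0,0,0],[8.5,0,0,-3,0,0,0],[8.5,0,0,-3,0,0,0],[8.5,-0.7,-1.4,-0.5,0,0,0],[8.5,-1.3,-2.6,0,0,0,0],[8.5,-1.5,-3,0,0,0,0],[8.5,-1.5,-3,0,0,0,0],[8.5,-1.5,-3,0,0,0,0],[8.5,-1.5,-3,0,0,0,0],[8.5,-1.5,-3,0,0,0,0],[8.5,-1.2,-2.4,0,0,0,0],[8.5,-0.7,-1.3,0,0,0,0],[8.5,0,0,0,0,0,0],[8.5,0,0,0,0,0,0]],
])

```text
time: 8.93
tool_pos: [0.604, -0.1235, 0.1717]
tool_rot: [0.0, 0.212, 0.977, 0.0]
contact_force: [0.7, 0.6, -0.7]
gripper_width: 0.997
grasp_force: 0.0
```

```bash
cat >> h.py <<'E'
def caps(cams,z0=.098,lst=None):
    for c in cams:
        f=grab_frame(c);P=pts(f,np.ones(f["depth"].shape,bool))
        for n,x,y in lst:
            k=P[(np.hypot(P[:,0]-x,P[:,1]-y)<.03)&(P[:,2]>z0)&(P[:,2]<.115)]
            if len(k):print(c,n,np.round((k.min(0)+k.max(0))/2,4),np.round(np.ptp(k,axis=0),3),"top",round(float(np.percentile(k[:,2],95)),4),len(k))
        cv2.imwrite(f"pics/{c}_{int(state()['time']*100)}.png",f["color"])
E
python3 - <<'E'
from h import *
delta([.605,-.1235,.07])
caps(["side","wrist"],lst=[("Y",.605,-.1235),("B",.594,.13)])
E
```

```text
t 8.93 tcp [ 0.604  -0.1235  0.1717] R [6.6550e-01 3.0702e+00 1.2000e-03] w 0.997 gf 0.0 F [ 0.7  0.6 -0.7]
 to [0.605, -0.1235, 0.07] tool cm [-0.09  0.04 10.17]
side Y [ 0.604  -0.1215  0.104 ] [0.038 0.038 0.012] top 0.1087 318
side B [0.593  0.13   0.1044] [0.038 0.037 0.013] top 0.1089 221
wrist Y [ 0.6061 -0.1219  0.1032] [0.039 0.039 0.01 ] top 0.1073 2386
```

The blue bottle is standing flat in the grey dock. Next I'll grip the yellow one and lift it about 5 cm.

jog_arm([
  [[8.5,-0.1,0.1,2,0,0,0],[8.5,0,0,2,0,0,0],[8.5,0,0,2,0,0,0],[8.5,0,0,2,0,0,0],[8.5,0,0,1.2,0,0,0],[8.5,0,0,0.9,0,0,0],[8.5,0,0,0,0,0,0],[3,0,0,0,0,0,0],[3,0,0,0,0,0,0],[3,0,0,0,0,0,0],[3,0,0,0,0,0,0],[3,0,0,0,0,0,0],[3,0,0,0,0,0,0],[3,0,0,0,0,0,0],[3,0,0,0,0,0,0]],
])

```text
time: 10.28
tool_pos: [0.6066, -0.1231, 0.0722]
tool_rot: [0.002, 0.211, 0.977, 0.0]
contact_force: [0.4, 1.9, 5.8]
gripper_width: 0.429
grasp_force: 57.7
```

```bash
python3 - <<'E'
from h import *
delta([.463,-.025,.12])
E
```

```text
t 10.28 tcp [ 0.6066 -0.1231  0.0722] R [6.6330e-01 3.0673e+00 7.0000e-04] w 0.429 gf 57.7 F [0.4 1.9 5.8]
 to [0.463, -0.025, 0.12] tool cm [17.12  3.   -4.83]
```

jog_arm([
  [[3,0,0,-0.5,0,0,0],[3,0,0,-1,0,0,0],[3,0,0,-1.5,0,0,0],[3,0,0,-1.5,0,0,0],[3,0,0,-0.5,0,0,0],[3,1,0.2,0,0,0,0],[3,1.7,0.3,0,0,0,0],[3,2,0.4,0,0,0,0],[3,2,0.4,0,0,0,0],[3,2,0.3,0,0,0,0],[3,2,0.3,0,0,0,0],[3,2,0.3,0,0,0,0],[3,1.9,0.3,0,0,0,0],[3,1.5,0.3,0,0,0,0],[3,0.8,0.2,0,0,0,0],[3,0.2,0,0,0,0,0],[3,0,0,0,0,0,0],[3,0,0,0,0,0,0]],
])

```text
time: 11.78
tool_pos: [0.4622, -0.0253, 0.1203]
tool_rot: [0.0, 0.211, 0.977, -0.0]
contact_force: [0.2, -0.2, -1.2]
gripper_width: 0.43
grasp_force: 56.7
```

```bash
python3 - <<'E'
from h import *
delta([.463,-.025,.0722])
f=grab_frame("wrist");cv2.imwrite("pics/w4.png",f["color"])
P=pts(f,np.ones(f["depth"].shape,bool))
k=P[(np.hypot(P[:,0]-.463,P[:,1]+.025)<.05)&(P[:,2]>.015)&(P[:,2]<.025)];print("rim",np.round((k.min(0)+k.max(0))/2,4),np.round(np.ptp(k,axis=0),3),len(k))
E
```

```text
t 11.78 tcp [ 0.4622 -0.0253  0.1203] R [ 6.6390e-01  3.0703e+00 -4.0000e-04] w 0.43 gf 56.7 F [ 0.2 -0.2 -1.2]
 to [0.463, -0.025, 0.0722] tool cm [-0.06  0.06  4.81]
rim [ 0.4611 -0.0235  0.0184] [0.077 0.083 0.007] 1858
```

View pics/w4.png

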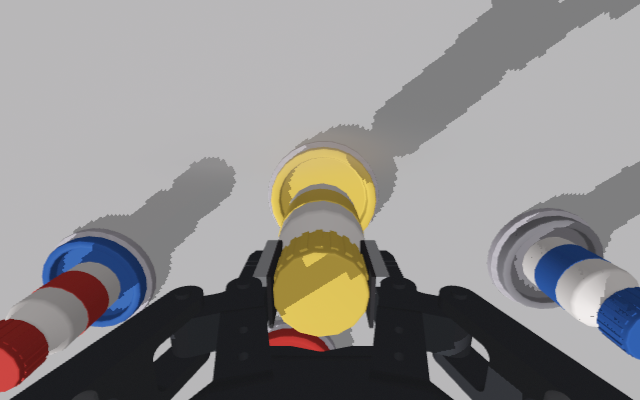

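The yellow bottle is upright above the yellow dock (323,190), and blue stands in grey (550,255). I'll lower yellow.

jog_arm([
  [[3,0,0,1,0,0,0],[3,0,0,1.3,0,0,0],[3,0,0,1.2,0,0,0],[3,0,0,0.6,0,0,0],[3,0,0,0.3,0,0,0],[3,0,0,0.2,0,0,0],[3,0,0,0.1,0,0,0],[3,0,0,0.1,0,0,0],[3,0,0,0,0,0,0],[3,0,0,0,0,0,0],[3,0,0,0,0,0,0]],
])

```text
time: 12.75
tool_pos: [0.4622, -0.0251, 0.0728]
tool_rot: [0.0, 0.211, 0.977, -0.0]
contact_force: [-0.0, 0.1, -1.9]
gripper_width: 0.43
grasp_force: 56.7
```

jog_arm([
  [[3,0,0,0.1,0,0,0],[3,0,0,0,0,0,0],[3,0,0,0,0,0,0]],
])

```text
time: 13.0
tool_pos: [0.4624, -0.0251, 0.0722]
tool_rot: [0.001, 0.211, 0.977, 0.0]
contact_force: [-2.1, 0.7, 4.3]
gripper_width: 0.43
grasp_force: 57.5
```

Contact. I'll release and go over the red bottle.

jog_arm([
  [[5,0,0,0,0,0,0],[8.5,0,0,0,0,0,0],[8.5,0,0,0,0,0,0],[8.5,0,0,0,0,0,0],[8.5,0,0,0,0,0,0],[8.5,0,0,-1,0,0,0],[8.5,0,0,-2.5,0,0,0],[8.5,0,0,-3,0,0,0],[8.5,0,0,-3,0,0,0],[8.5,-0.5,-1.3,-0.5,0,0,0],[8.5,-1,-2.5,0,0,0,0],[8.5,-1.1,-2.9,0,0,0,0],[8.5,-1.2,-3,0,0,0,0],[8.5,-1.2,-3,0,0,0,0],[8.5,-1.2,-3,0,0,0,0],[8.5,-1,-2.6,0,0,0,0],[8.5,-0.6,-1.7,0,0,0,0],[8.5,0,0,0,0,0,0],[8.5,0,0,0,0,0,0]],
])

```text
time: 14.58
tool_pos: [0.4502, -0.2399, 0.1718]
tool_rot: [0.0, 0.212, 0.977, 0.0]
contact_force: [-0.4, 0.6, -0.0]
gripper_width: 0.999
grasp_force: 0.0
```

```bash
python3 - <<'E'
from h import *
delta([.451,-.24,.07])
caps(["side","wrist"],lst=[("R",.451,-.24),("Y",.463,-.025)])
E
```

```text
t 14.58 tcp [ 0.4502 -0.2399  0.1718] R [6.6660e-01 3.0699e+00 7.0000e-04] w 0.999 gf 0.0 F [-0.4  0.6 -0. ]
 to [0.451, -0.24, 0.07] tool cm [-0.07  0.02 10.18]
side R [ 0.449  -0.2391  0.1041] [0.036 0.038 0.012] top 0.1087 383
side Y [ 0.4616 -0.0237  0.1046] [0.04  0.038 0.013] top 0.109 338
wrist R [ 0.4517 -0.2397  0.1031] [0.038 0.039 0.01 ] top 0.1074 2381
wrist Y [ 0.4615 -0.0319  0.1033] [0.039 0.027 0.011] top 0.1072 1960
```

jog_arm([
  [[8.5,0,0,2,0,0,0],[8.5,0,0,2,0,0,0],[8.5,0,0,2,0,0,0],[8.5,0,0,2,0,0,0],[8.5,0,0,1.2,0,0,0],[8.5,0,0,0.9,0,0,0],[8.5,0,0,0,0,0,0],[3,0,0,0,0,0,0],[3,0,0,0,0,0,0],[3,0,0,0,0,0,0],[3,0,0,0,0,0,0],[3,0,0,0,0,0,0],[3,0,0,0,0,0,0],[3,0,0,0,0,0,0],[3,0,0,0,0,0,0]],
])

```text
time: 15.93
tool_pos: [0.4514, -0.24, 0.0719]
tool_rot: [0.001, 0.211, 0.977, -0.0]
contact_force: [0.3, 1.1, 5.6]
gripper_width: 0.43
grasp_force: 55.2
```

```bash
python3 - <<'E'
from h import *
delta([.602,-.1225,.12])
E
```

```text
t 15.93 tcp [ 0.4514 -0.24    0.0719] R [ 6.635e-01  3.068e+00 -1.200e-03] w 0.43 gf 55.2 F [0.3 1.1 5.6]
 to [0.602, -0.1225, 0.12] tool cm [-8.87 16.93 -4.79]
```

jog_arm([
  [[3,0,0,-0.5,0,0,0],[3,0,0,-1,0,0,0],[3,0,0,-1.5,0,0,0],[3,0,0,-1.5,0,0,0],[3,0,0,-0.5,0,0,0],[3,-0.5,1,0,0,0,0],[3,-0.9,1.7,0,0,0,0],[3,-1.1,2,0,0,0,0],[3,-1.1,2,0,0,0,0],[3,-1.1,2,0,0,0,0],[3,-1.1,2,0,0,0,0],[3,-1.1,2,0,0,0,0],[3,-0.9,1.8,0,0,0,0],[3,-0.7,1.5,0,0,0,0],[3,-0.3,0.7,0,0,0,0],[3,-0.1,0.2,0,0,0,0],[3,0,0,0,0,0,0],[3,0,0,0,0,0,0]],
])

```text
time: 17.43
tool_pos: [0.6006, -0.1226, 0.1199]
tool_rot: [-0.0, 0.211, 0.977, -0.0]
contact_force: [-0.2, -0.3, -2.0]
gripper_width: 0.427
grasp_force: 54.2
```

```bash
python3 - <<'E'
from h import *
delta([.602,-.1225,.0722])
f=grab_frame("wrist");cv2.imwrite("pics/w5.png",f["color"])
P=pts(f,np.ones(f["depth"].shape,bool))
k=P[(np.hypot(P[:,0]-.602,P[:,1]+.1225)<.05)&(P[:,2]>.015)&(P[:,2]<.025)];print("rim",np.round((k.min(0)+k.max(0))/2,4),np.round(np.ptp(k,axis=0),3),len(k))
E
```

```text
t 17.43 tcp [ 0.6006 -0.1226  0.1199] R [-6.6420e-01 -3.0696e+00  5.0000e-04] w 0.427 gf 54.2 F [-0.2 -0.3 -2. ]
 to [0.602, -0.1225, 0.0722] tool cm [-0.13  0.07  4.77]
rim [ 0.6014 -0.1216  0.0182] [0.078 0.083 0.006] 1866
```

View pics/w5.png

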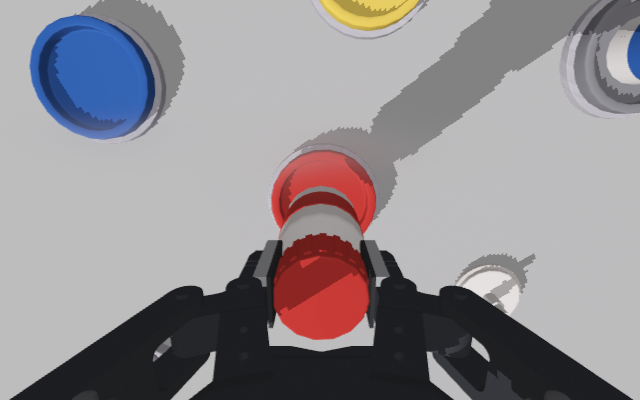

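The red bottle is centred over the red dock (323,195), and the blue dock (105,75) is empty. The filter (495,285) is clear. I'll lower red.

jog_arm([
  [[3,-0.1,0.1,1,0,0,0],[3,0,0,1.3,0,0,0],[3,0,0,1.2,0,0,0],[3,0,0,0.6,0,0,0],[3,0,0,0.3,0,0,0],[3,0,0,0.2,0,0,0],[3,0,0,0.1,0,0,0],[3,0,0,0.1,0,0,0],[3,0,0,0,0,0,0],[3,0,0,0,0,0,0],[3,0,0,0,0,0,0]],
])

```text
time: 18.4
tool_pos: [0.6028, -0.1218, 0.0728]
tool_rot: [0.0, 0.211, 0.977, -0.0]
contact_force: [-0.8, -0.6, -1.7]
gripper_width: 0.437
grasp_force: 54.2
```

jog_arm([
  [[3,0,0,0.1,0,0,0],[3,0,0,0,0,0,0],[3,0,0,0,0,0,0]],
])

```text
time: 18.65
tool_pos: [0.6029, -0.1219, 0.0719]
tool_rot: [0.001, 0.211, 0.977, -0.0]
contact_force: [-0.3, 0.4, 1.3]
gripper_width: 0.431
grasp_force: 54.6
```

jog_arm([
  [[5,0,0,0,0,0,0],[8.5,0,0,0,0,0,0],[8.5,0,0,0,0,0,0],[8.5,0,0,0,0,0,0],[8.5,0,0,0,0,0,0],[8.5,0,0,-1,0,0,0],[8.5,0,0,-2.5,0,0,0],[8.5,0,0,-3,0,0,0],[8.5,0,0,-3,0,0,0],[8.5,0.7,1.4,-0.5,0,0,0],[8.5,1.3,2.6,0,0,0,0],[8.5,1.5,3,0,0,0,0],[8.5,1.5,3,0,0,0,0],[8.5,1.5,3,0,0,0,0],[8.5,1.5,3,0,0,0,0],[8.5,1.5,3,0,0,0,0],[8.5,1.2,2.3,0,0,0,0],[8.5,0.6,1.3,0,0,0,0],[8.5,0,0,0,0,0,0],[8.5,0,0,0,0,0,0]],
])

```text
time: 20.32
tool_pos: [0.5928, 0.131, 0.1713]
tool_rot: [0.0, 0.211, 0.978, -0.0]
contact_force: [0.1, -1.3, -0.1]
gripper_width: 0.993
grasp_force: 0.0
```

```bash
python3 - <<'E'
from h import *
delta([.5935,.13,.07])
caps(["side","wrist"],lst=[("B",.594,.13),("R",.602,-.122),("Y",.463,-.025)])
E
```

```text
t 20.32 tcp [0.5928 0.131  0.1713] R [ 6.617e-01  3.071e+00 -1.100e-03] w 0.993 gf 0.0 F [ 0.1 -1.3 -0.1]
 to [0.5935, 0.13, 0.07] tool cm [-0.1  -0.06 10.13]
side B [0.5932 0.1305 0.1045] [0.037 0.037 0.013] top 0.109 218
side R [ 0.6024 -0.1216  0.1041] [0.038 0.037 0.012] top 0.1088 325
side Y [ 0.4612 -0.0242  0.1039] [0.039 0.037 0.012] top 0.1087 340
wrist B [0.5947 0.1303 0.1035] [0.039 0.039 0.011] top 0.1074 2394
wrist R [ 0.5949 -0.1219  0.103 ] [0.021 0.036 0.01 ] top 0.1074 804
wrist Y [ 0.462  -0.0224  0.1034] [0.04  0.037 0.011] top 0.1075 2851
```

Red and yellow are seated flat. Now I'll grip blue.

jog_arm([
  [[8.5,-0.1,0,2,0,0,0],[8.5,0,0,2,0,0,0],[8.5,0,0,2,0,0,0],[8.5,0,0,2,0,0,0],[8.5,0,0,1.2,0,0,0],[8.5,0,0,0.9,0,0,0],[8.5,0,0,0,0,0,0],[3,0,0,0,0,0,0],[3,0,0,0,0,0,0],[3,0,0,0,0,0,0],[3,0,0,0,0,0,0],[3,0,0,0,0,0,0],[3,0,0,0,0,0,0],[3,0,0,0,0,0,0],[3,0,0,0,0,0,0]],
])

```text
time: 21.67
tool_pos: [0.595, 0.1303, 0.0721]
tool_rot: [0.001, 0.211, 0.977, 0.0]
contact_force: [-0.4, -1.8, 6.8]
gripper_width: 0.433
grasp_force: 57.1
```

```bash
python3 - <<'E'
from h import *
delta([.45,-.2353,.20])
E
```

```text
t 21.67 tcp [0.595  0.1303 0.0721] R [6.6290e-01 3.0681e+00 5.0000e-04] w 0.433 gf 57.1 F [-0.4 -1.8  6.8]
 to [0.45, -0.2353, 0.2] tool cm [ -1.92 -39.27 -12.82]
```

jog_arm([
  [[3,0,0,-0.5,0,0,0],[3,0,0,-1.3,0,0,0],[3,0,0,-2,0,0,0],[3,0,0,-2,0,0,0],[3,0,0,-2,0,0,0],[3,0,0,-2,0,0,0],[3,0,0,-2,0,0,0],[3,0,0,-1,0,0,0],[3,0,-1,0,0,0,0],[3,-0.1,-1.8,0,0,0,0],[3,-0.1,-2.3,0,0,0,0],[3,-0.1,-2.3,0,0,0,0],[3,-0.1,-2.3,0,0,0,0],[3,-0.1,-2.3,0,0,0,0],[3,-0.1,-2.3,0,0,0,0],[3,-0.1,-2.3,0,0,0,0],[3,-0.1,-2.3,0,0,0,0],[3,-0.1,-2.3,0,0,0,0]],
])

```text
time: 23.17
tool_pos: [0.5126, -0.0675, 0.1964]
tool_rot: [-0.002, 0.211, 0.977, -0.0]
contact_force: [-0.2, 0.8, -1.0]
gripper_width: 0.431
grasp_force: 56.3
```

jog_arm([
  [[3,-0.1,-2.3,0,0,0,0],[3,-0.1,-2.3,0,0,0,0],[3,-0.1,-2.3,0,0,0,0],[3,-0.1,-2.3,0,0,0,0],[3,-0.1,-2.3,0,0,0,0],[3,-0.1,-2.2,0,0,0,0],[3,-0.1,-1.5,0,0,0,0],[3,-0.1,-0.6,0,0,0,0],[3,0,0,1,0,0,0],[3,0,0,2,0,0,0],[3,0,0,2,0,0,0],[3,0,0,2,0,0,0],[3,0,0,1,0,0,0],[3,0,0,0,0,0,0],[3,0,0,0,0,0,0]],
])

```text
time: 24.42
tool_pos: [0.4561, -0.2128, 0.1174]
tool_rot: [-0.001, 0.211, 0.978, 0.0]
contact_force: [0.5, 0.1, -0.1]
gripper_width: 0.432
grasp_force: 56.3
```

```bash
python3 - <<'E'
from h import *
delta([.45,-.2353,.0721])
f=grab_frame("wrist");cv2.imwrite("pics/w6.png",f["color"])
P=pts(f,np.ones(f["depth"].shape,bool))
k=P[(np.hypot(P[:,0]-.45,P[:,1]+.2353)<.05)&(P[:,2]>.015)&(P[:,2]<.025)];print("rim",np.round((k.min(0)+k.max(0))/2,4),np.round(np.ptp(k,axis=0),3),len(k))
E
```

```text
t 24.42 tcp [ 0.4561 -0.2128  0.1174] R [-6.6210e-01 -3.0691e+00 -1.4000e-03] w 0.432 gf 56.3 F [ 0.5  0.1 -0.1]
 to [0.45, -0.2353, 0.0721] tool cm [-0.38 -2.31  4.53]
rim [ 0.4404 -0.2363  0.0183] [0.063 0.083 0.007] 1682
```

View pics/w6.png

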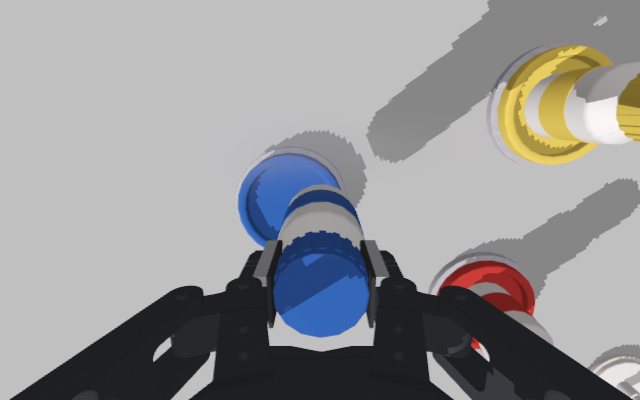

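The tool is 2.3 cm short, because I miscounted the rows. In the image the blue dock (290,200) lies left of the bottle. The bottom is well above the rim, so I'll shift and then lower.

jog_arm([
  [[3,-0.1,-0.6,0,0,0,0],[3,-0.2,-1.1,0,0,0,0],[3,-0.1,-0.6,0,0,0,0],[3,0,0,0,0,0,0],[3,0,0,1,0,0,0],[3,0,0,1.3,0,0,0],[3,0,0,1,0,0,0],[3,0,0,0.6,0,0,0],[3,0,0,0.3,0,0,0],[3,0,0,0.1,0,0,0],[3,0,0,0.1,0,0,0],[3,0,0,0,0,0,0],[3,0,0,0,0,0,0],[3,0,0,0,0,0,0]],
])

```text
time: 25.63
tool_pos: [0.451, -0.2365, 0.0749]
tool_rot: [0.001, 0.211, 0.977, -0.0]
contact_force: [0.6, -0.1, -0.9]
gripper_width: 0.431
grasp_force: 56.3
```

jog_arm([
  [[3,0,0,0.1,0,0,0],[3,0,0,0.1,0,0,0],[3,0,0,0.1,0,0,0],[3,0,0,0,0,0,0],[3,0,0,0,0,0,0]],
])

```text
time: 26.05
tool_pos: [0.4509, -0.2365, 0.0721]
tool_rot: [0.0, 0.211, 0.977, -0.0]
contact_force: [-2.0, 1.2, 4.6]
gripper_width: 0.428
grasp_force: 57.2
```

Contact. I'll release, rise and take a look.

jog_arm([
  [[5,0,0,0,0,0,0],[8.5,0,0,0,0,0,0],[8.5,0,0,0,0,0,0],[8.5,0,0,0,0,0,0],[8.5,0,0,0,0,0,0],[8.5,0,0,-1,0,0,0],[8.5,0,0,-2.5,0,0,0],[8.5,0,0,-3,0,0,0],[8.5,0,0,-3,0,0,0],[8.5,0,0,-3,0,0,0],[8.5,0,0,-3,0,0,0],[8.5,0,0,0,0,0,0],[8.5,0,0,0,0,0,0],[8.5,0,0,0,0,0,0]],
])

```text
time: 27.22
tool_pos: [0.4505, -0.2361, 0.2263]
tool_rot: [-0.0, 0.211, 0.977, -0.0]
contact_force: [-0.7, -0.8, -0.1]
gripper_width: 0.996
grasp_force: 0.0
```

```bash
python3 - <<'E'
from h import *
caps(["side"],lst=[("B",.45,-.2353),("R",.602,-.122),("Y",.463,-.025),("grey?",.594,.13)])
f=grab_frame("side");cv2.imwrite("pics/end.png",f["color"])
for n in["beaker","vent_filter","clamp"]:
    r=regions_of(n,f)[0];p=pts(f,r["pixels"]);print(n,np.round((p.min(0)+p.max(0))/2,3))
E
```

```text
side B [ 0.4497 -0.2352  0.1044] [0.039 0.04  0.013] top 0.1086 492
side Y [ 0.4614 -0.0244  0.1039] [0.04  0.04  0.012] top 0.109 338
beaker [ 0.533 -0.168  0.15 ]Traceback (most recent call last):
  File "<stdin>", line 5, in <module>
IndexError: list index out of range
```

View pics/end.png

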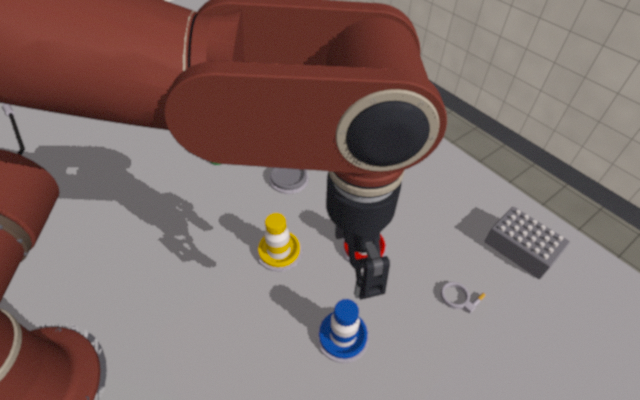

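The picture shows blue in the blue dock (345,325) and yellow in the yellow dock (278,240). Grey (288,177) is empty. The arm hides red, so I'll check it and the bystanders from the wrist and top cameras before handing in.

```bash
python3 - <<'E'
from h import *
caps(["wrist","top"],lst=[("B",.45,-.2353),("R",.602,-.122),("Y",.463,-.025)])
f=grab_frame("wrist")
for n in["vent_filter","beaker","bottle_red"]:
    for r in regions_of(n,f)[:1]:
        p=pts(f,r["pixels"]);print(n,round(r["p"],2),np.round((p.min(0)+p.max(0))/2,3))
E
```

```text
wrist B [ 0.4508 -0.2363  0.1035] [0.039 0.039 0.011] top 0.1075 1591
wrist R [ 0.6032 -0.1211  0.103 ] [0.04  0.038 0.01 ] top 0.1073 1174
wrist Y [ 0.4617 -0.0257  0.1033] [0.039 0.039 0.011] top 0.1074 2239
top B [ 0.4481 -0.2365  0.1047] [0.033 0.034 0.013] top 0.1092 194
top R [ 0.6027 -0.1239  0.1045] [0.037 0.037 0.013] top 0.1093 321
top Y [ 0.4607 -0.0272  0.1067] [0.037 0.036 0.009] top 0.1093 329
vent_filter 0.96 [ 0.617 -0.08   0.142]
beaker 0.67 [ 0.465 -0.029  0.01 ]
bottle_red 0.59 [ 0.576 -0.122  0.14 ]
```

All three caps sit at the right height, centred in their docks, and the arm never went near the bystanders.

```bash
python3 -c "
from plant import *
print(job_done())"
```

```text
the job is handed in; nothing more can be done
None
```

I handed the job in at about 27 s: each bottle stands upright in the dock matching its cap and the grey dock is empty; the beaker, filter and clamp were not re-measured at the end, but the gripper's paths stayed clear of them.

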